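Put the spare heel in the tack tray and hang the tray on the cart's twin hook

ROBOT

A 6-joint arm with a two-finger parallel gripper is mounted at the origin on the work surface. World frame = base frame: x ahead of the robot, y to its left, z up, the work surface at z = 0. Lengths are in m, angles in rad, forces in N, time in s.
With the tool pointing down it reaches from about 0.275 to 0.825 m from the base axis. Payload 5.2 kg.
Tool frame: the origin (TCP) lies on the centre line of the jaws, within the pads' length; the fingertips stand 8 mm ahead of it and the grasp point (between the pads) lies 11 mm behind it; y points along the fingers, x is the direction in which the jaws open and shut, and the axes are right-handed (so a half turn about y gives the same grasp; the last joint's range is limited). The gripper opens to 93 mm and grips with 3 to 60 N. Pads are 15 mm wide; open, the fingers measure 128 mm over their backs; the gripper's body (75 mm by 188 mm) begins 65 mm behind the grasp point.
Start: joints at [1.146, 0.259, 1.535, -0, 1.348, -0.203], TCP at [0.121, 0.537, 0.227] pointing down, gripper open.
Joint ranges: [-3.14, 3.14], [-0.91, 2.08], [0.19, 2.58], [-1.22, 4.36], [0.22, 2.71], [-3.12, 3.12]. Speed limits (rad/s): [2.57, 2.57, 3.14, 3.14, 3.14, 3.14].

INTERFACE

Orientations are given as a rotation vector (axis times angle).
In Python, from bench import observe, camera, get_calibration, close_job gives the robot as it stands.
- The arm moves only by the shell command python3 -m jog 'ROWS' [OPENING] [FORCE]. ROWS is text: rows parted by semicolons, each of 6 numbers parted by spaces: the shift along the tool's x, y, z in mm, then the turn, a rotation vector about the tool's x, y, z in rad. In form: x y z rx ry rz; .... A call has 1 to 8 rows; each row shifts and turns the pose as measured when the row begins, along the tool's axes as they then stand; what a row does not reach is not made up. A row lasts 1/10 s, in which the tool goes at most 50 mm and 8.59 degrees, less where a joint would pass 70% of its speed; a pose out of reach is approached as far as the arm can. A call is refused whole if a number of a shift passes 50 or a number of a turn 0.15, either way. A call with a gripper value outside its range is refused whole. OPENING is the finger opening in mm, from 0 to 93, set as the call begins (- or left out, the last holds). The fingers move at their own pace and stop on an object; FORCE is the grip in N (left out, the last holds). Time passes only in rows, so rows that do not move let the fingers close. It gives the time, the measured TCP pose, the force and the opening at its end, in the units of the state.
- observe(): the state, without advancing time (a new reading comes with each control period).
- camera(name): name is "scene" or "top" or "wrist"; returns (picture, depth): 480x640x3 uint8, red, green, blue; 480x640 float32, m along the optical axis (not along the pixel's ray), 0 where there is no reading.
- get_calibration(name): a dict with "fovy" (degrees; the focal length in pixels is half the picture's height over the tangent of half this angle, whatever the lens; pixels are square), "cx", "cy" (the principal point, pixels), "dist" ([k1, k2, p1, p2, k3] as OpenCV has them; the pictures are not rectified), "cam_to_world" (4x4, takes a point from camera to world coordinates). Camera axes: x right, y up, looking along -z (the intrinsics and any distortion apply to the point x, -y, -z); pixel columns grow to the right and rows downward; lengths in m; the calibration is good to about 2 mm. A picture is of the moment at which its call begins: read the wrist's pose just before it. get_calibration takes no time and is no camera call; for the wrist camera it gives the pose at the moment of the call.
- close_job(): hands the job in, once; it reports no verdict.
The state is a dict: "time": time; "qpos": joint angles; "qvel": joint speeds; "effort": joint torques, N m; "ee_pos": TCP position; "tool_rot": TCP orientation; "force": force on the tool from outside, world axes, zero at the start; "wrist_torque": the same for the moment, N m; "gripper_width": opening from 0.0 (shut) to 1.0 (fully open).
Only numpy, scipy, OpenCV 4.12 (cv2) and the standard library are available. Lean on these libraries where they do the work, as an engineer would, in place of code of your own. Each camera call takes 0.05 s, during which the arm holds its last target. There are 200 camera calls.

TASK

Clear the plank top of the shoe repair cart: lay the loose black rubber heel inside the steel tack tray while the tray still stands on the planks, then carry the tray, without tipping it, to the blue rack and hang it by its arched handle on both prongs of the twin hook under the little shelf. Let go and leave it hanging there with the heel in it. Leave the mallet, the pincers and the steel last head where they lie.

Things in the scene. Friction and masses are not known exactly. Their poses are not given: they have to be found in the camera images.
- tray: Loose open steel tray, about 0.35 kg. Outside 110 mm (its x) by 170 mm (y), walls 30 mm high, walls and floor 3 mm thick. An arched handle in its x = 0 plane: uprights at the end walls (y = +-81 mm), level bar across the top over the mouth, so lay things in from one side of the bar with the gripper leaning 30 to 40 degrees. Origin: centre of underside; z up; y within 0.35 rad of world y.
- tray_bar (a point): Middle of the handle's straight round bar, 125 mm above the tray's origin; axes as the tray. Bar 10 mm thick, along y from -75 to +75 mm.
- heel: Loose black rubber heel, a flat D 50 mm long (x), 50 mm wide (y), 14 mm thick, about 60 g. Straight edge at x = -25 mm, parallel sides y = +-25 mm from x = -25 to 0, then a half round to x = +25 mm. Origin: centre of underside; z up. Lies flat on the planks to either side of the tray (may have swapped places with the last head), x within 0.5 rad of world x.
- rack: Fixed blue rack: two posts 22 mm wide, 350 mm high, at y = +-120 mm, on feet reaching x -50 to +70 mm; a wooden rail between them, front face at x = 0, carries the twin hook; a shelf on top (see rack_shelf). Origin: on the planks midway between the posts. Prongs point to its -x, roughly to the robot; y along the rail; z up.
- rack_seat (a point): Where the centre of the tray's bar rests when hung: midway between the prongs, 66 mm in front of the rail, 246 mm above the planks; axes as the rack (bar along y). Prongs: 10 mm round steel at y = +-42 mm, sloping gently down from the rail to a low point 4 mm before and 11 mm below this point (centre lines), then turned up to the tips. Hung, the tray's underside is at 121 mm.
- rack_tips (a point): Midway between the upturned ends of the two prongs (centre lines): 26 mm in front of (-x) and 19 mm above rack_seat; axes as the rack. The bar must pass over these with its centre at least 11 mm higher than this point, then go down behind them.
- rack_shelf (a point): Middle of the front lower edge of the rack's wooden shelf (290 mm wide, 85 mm deep, 15 mm thick, tins on it): 27 mm behind and 104 mm above rack_seat; axes as the rack. It overhangs the hook: an upright gripper strikes it, one leaning back about 40 degrees (its top towards the rack's -x) clears it.
- last_head: Steel foot-shaped last head, 200 mm long (x), 66 mm wide, 55 mm high, loose, heavy; leave alone. Origin: underside, middle.
- mallet: Wooden mallet lying down, 280 mm long (x), head 65 x 110 x 60 mm at +x; leave alone. Origin: underside, middle.
- pincers: Steel pincers lying flat, 205 mm long (x), 70 mm wide, 18 mm high; leave alone. Origin: underside, middle.
- last_stand: Fixed cast-iron last stand, round foot of 140 mm diameter, post 165 mm high with a socket on top; not used. Origin: centre of the underside.

How it is judged:
By the outcome, as a careful person would: the job done as asked, in the order asked, and still so for the second after the job is handed in, with the robot touching nothing.
It also fails if it takes over 64 s, if anything falls off the work surface, if the arm or the gripper's body presses on something with over 40 N, if the wrist force passes 120 N, or if a joint passes its speed limit or range.

## Working session

There is one attempt and no reset: what is moved stays moved. The work goes in short steps, Python scripts to look and compute and a shell command to move; the robot and the scene stay as the last step left them, time stands still between calls to the robot, and variables do not carry over. Pictures are saved under pics/ and viewed, on a budget of 10 in all, crops included, one or two more only if the job needs it, and the job is handed in when it is done.

```bash
ls; mkdir -p pics
cat > h.py <<'E'
import numpy as np, cv2
from bench import observe, camera, get_calibration, close_job
from scipy.spatial.transform import Rotation as R
def snap(n):
    c=get_calibration(n); im,d=camera(n); return im,d,c
def cloud(d,c):
    h,w=d.shape; f=h/2/np.tan(np.radians(c["fovy"])/2)
    K=np.array([[f,0,c["cx"]],[0,f,c["cy"]],[0,0,1.]])
    u,v=np.meshgrid(np.arange(w),np.arange(h))
    p=np.stack([u,v],-1).reshape(-1,1,2).astype(np.float64)
    n=cv2.undistortPoints(p,K,np.array(c["dist"],float)).reshape(h,w,2)
    P=np.stack([n[...,0]*d,-n[...,1]*d,-d],-1)
    T=np.array(c["cam_to_world"]); W=P@T[:3,:3].T+T[:3,3]; W[d==0]=np.nan
    return W
E
python3 - <<'E'
from h import *
s=observe(); print(s)
for n in("top","scene"):
    im,d,c=snap(n); W=cloud(d,c); np.save(n+".npy",W); cv2.imwrite(f"pics/{n}0.png",im[...,::-1]); print(n,np.round(np.array(c["cam_to_world"]),3).tolist())
    np.save(n+"im.npy",im)
E
```

```text
pics
{'time': 0.0, 'qpos': array([ 1.14621217e+00,  2.59324217e-01,  1.53607094e+00,  1.97865684e-05,
        1.34798301e+00, -2.02772665e-01]), 'qvel': array([ 1.51676385e-04,  6.81729827e-04,  9.61109014e-05,  1.15250021e-03,
       -2.20224468e-04,  9.71245225e-04]), 'effort': array([-2.33403327e-03, -4.37285328e+01, -2.83997530e+01,  7.15973368e-02,
        4.11428302e-02, -7.81989070e-05]), 'ee_pos': array([0.12073442, 0.53604974, 0.22583267]), 'tool_rot': array([-1.30680481, -1.04303836,  1.04571291]), 'force': array([-0.31341472, -0.80397791, -0.58014244]), 'wrist_torque': array([0.00312954, 0.01309639, 0.01521836]), 'gripper_width': 0.998311453747529}
top [[0.015, 0.987, -0.161, 0.488], [-1.0, 0.018, 0.02, -0.128], [0.023, 0.161, 0.987, 1.097], [0.0, 0.0, 0.0, 1.0]]
scene [[-0.762, -0.445, 0.471, 1.157], [0.648, -0.508, 0.568, 0.52], [-0.014, 0.738, 0.675, 0.956], [0.0, 0.0, 0.0, 1.0]]
```

View pics/top0.png

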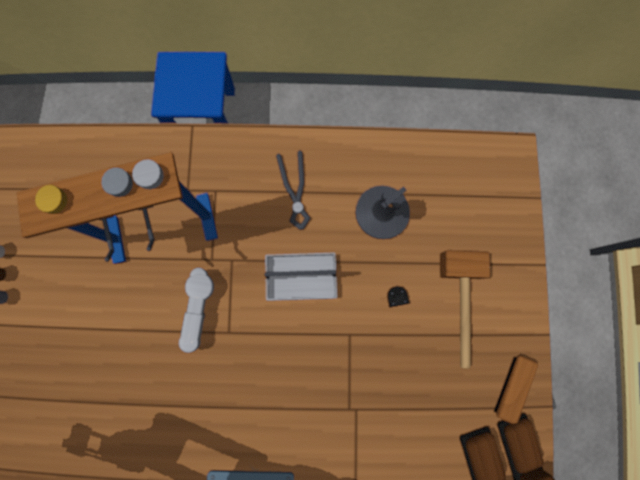

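View pics/scene0.png

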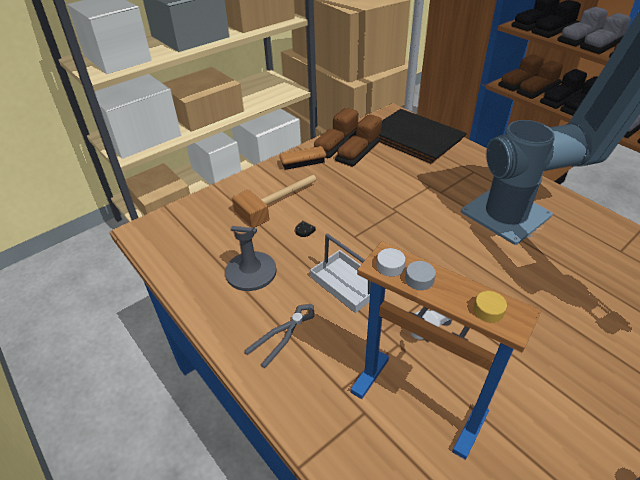

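Run:
```python
from h import *
s=observe(); print(R.from_rotvec(s["tool_rot"]).as_matrix().round(3).tolist())
W=np.load("top.npy"); im=np.load("topim.npy").astype(int); z=W[...,2]
def box(m,name):
    p=(W[m][:,:2]*1000).astype(np.float32); r=cv2.minAreaRect(p); print(name,len(p),"c",np.round(r[0],1),"size",np.round(r[1],1),"ang",round(r[2],2)); print("   corners",cv2.boxPoints(r).round(0).tolist(),"zmed",np.nanmedian(W[m][:,2]).round(4))
    return p
U,V=np.meshgrid(np.arange(640),np.arange(480))
reg=lambda a,b,c,d:(U>a)&(U<b)&(V>c)&(V<d)
print("plank z",np.nanmedian(z[380:400,200:400]))
box(reg(5,200,140,250)&(z>.355)&(z<.374),"shelf")
t=reg(255,350,245,310)
box(t&(z>.022)&(z<.045),"rim"); b=box(t&(z>.10)&(z<.15),"bar")
l=cv2.fitLine(b,cv2.DIST_L2,0,.01,.01).ravel(); print("bar dir",l, np.degrees(np.arctan2(-l[0],l[1])))
h=reg(380,416,280,314)&(im.sum(-1)<110)
box(h,"heel dark"); box(reg(380,416,280,314)&(z>.008)&(z<.03),"heel z")
for y in range(282,312,2): print(''.join('#' if h[y,x] else '.' for x in range(382,416)), (z[y,384:414:6]*1000).round(0))
# prongs
q=reg(90,170,200,260)&(z>.2)&(z<.30)
box(q,"prongs"); 
W2=np.load("scene.npy"); m=(abs(W2[...,2]-.365)<.006)&(W2[...,0]>.4)&(W2[...,1]>.1)&(W2[...,0]<.9)
p=(W2[m][:,:2]*1000).astype(np.float32); print("scene shelf",cv2.minAreaRect(p),len(p))
```

```text
[[0.22, -0.001, -0.975], [0.975, -0.002, 0.22], [-0.002, -1.0, 0.0]]
plank z 0.000650726538563684
shelf 5776 c [678.3 244.6] size [ 87.6 291.5] ang 15.45
   corners [[597.0, 373.0], [675.0, 92.0], [759.0, 116.0], [682.0, 397.0]] zmed 0.3649
rim 318 c [ 568.8 -111.7] size [111.3 169.3] ang 1.92
   corners [[510.0, -29.0], [516.0, -198.0], [627.0, -194.0], [622.0, -25.0]] zmed 0.0301
bar 327 c [ 569.1 -113.1] size [ 10.1 158.6] ang 2.84
   corners [[560.0, -34.0], [568.0, -193.0], [578.0, -192.0], [570.0, -34.0]] zmed 0.1293
bar dir [ 4.8888218e-02 -9.9880427e-01  5.6872327e+02 -1.1150126e+02] -177.19778
heel dark 251 c [ 523.7 -349.7] size [42.2 47. ] ang 14.57
   corners [[497.0, -332.0], [509.0, -378.0], [550.0, -367.0], [538.0, -322.0]] zmed 0.0143
heel z 377 c [ 524.7 -350.6] size [49.5 51.7] ang 11.34
   corners [[495.0, -330.0], [506.0, -381.0], [554.0, -371.0], [544.0, -320.0]] zmed 0.0142
.................................. [-4. -4.  3.  4. -0.]
.................................. [-0.  2. -0.  3. -1.]
.................................. [ 5. -2. 15. -4. -1.]
...........#########
[... 222 characters left out ...]
###########......... [-1. 13. 13. 16.  3.]
.......########..#########........ [ 1. 14.  9. 14. 14.]
.......########.######...#........ [ 1. 14. 12. 15. 13.]
.......###....########..##........ [ 3. 16. 15. 15. 17.]
........##...######............... [ 1. 15. 12. 17. -1.]
.................................. [ 2. 14. -2. -1.  2.]
.................................. [ 0.  3. -1. -2. -0.]
.................................. [ 2. -1. -2.  2.  4.]
prongs 500 c [628.1 230.1] size [ 95. 113.] ang 15.44
   corners [[567.0, 272.0], [597.0, 163.0], [689.0, 188.0], [659.0, 297.0]] zmed 0.2453
scene shelf ((679.2568359375, 245.24221801757812), (87.66017150878906, 289.79632568359375), 15.276247024536133) 5250
```

```bash
cat >> h.py <<'E'
def tool(a,lean):
    Y=np.array([np.sin(lean)*np.cos(a),np.sin(lean)*np.sin(a),-np.cos(lean)]); X=np.array([-np.sin(a),np.cos(a),0])
    return np.stack([X,Y,np.cross(X,Y)],1)
def plan(pos,a,lean,n=None,p0=None,R0=None):
    s=observe(); p=s["ee_pos"]*1000 if p0 is None else np.array(p0,float); M=R.from_rotvec(s["tool_rot"]).as_matrix() if R0 is None else R0
    T=tool(a,lean); w=R.from_matrix(M.T@T).as_rotvec(); d=np.array(pos)-p
    n=n or int(np.ceil(max(np.linalg.norm(d)/45,np.linalg.norm(w)/.13)))
    print(f"n={n} dist {np.linalg.norm(d):.1f} rot {np.linalg.norm(w):.3f}")
    rows=[]
    for i in range(n):
        rows.append(' '.join(f"{v:.0f}" for v in M.T@d/n)+' '+' '.join(f"{v:.3f}" for v in w/n)); M=M@R.from_rotvec(w/n).as_matrix()
    for i in range(0,n,8): print(';'.join(rows[i:i+8]))
    return np.array(pos,float),M
def where():
    s=observe(); M=R.from_rotvec(s["tool_rot"]).as_matrix()
    print("t",round(s["time"],2),"tcp",(s["ee_pos"]*1000).round(1),"yaw",np.arctan2(-M[0,0],M[1,0]).round(3),"lean",np.arctan2(np.hypot(M[0,1],M[1,1]),-M[2,1]).round(3),"Xz",M[2,0].round(3),"F",s["force"].round(1),"w",round(s["gripper_width"]*93,1),"q",s["qpos"].round(2))
E
python3 -c "
from h import *
plan([490,-356,140],.22,.58,26)"
```

```text
n=26 dist 969.3 rot 0.726
-30 3 -21 -0.022 -0.016 -0.005;-31 4 -21 -0.022 -0.016 -0.005;-31 4 -20 -0.022 -0.016 -0.005;-31 4 -20 -0.022 -0.016 -0.005;-32 5 -19 -0.022 -0.016 -0.005;-32 5 -18 -0.022 -0.016 -0.005;-32 5 -18 -0.022 -0.016 -0.005;-33 5 -17 -0.022 -0.016 -0.005
-33 5 -16 -0.022 -0.016 -0.005;-33 6 -16 -0.022 -0.016 -0.005;-34 6 -15 -0.022 -0.016 -0.005;-34 6 -14 -0.022 -0.016 -0.005;-34 6 -14 -0.022 -0.016 -0.005;-34 6 -13 -0.022 -0.016 -0.005;-35 6 -12 -0.022 -0.016 -0.005;-35 6 -12 -0.022 -0.016 -0.005
-35 6 -11 -0.022 -0.016 -0.005;-35 7 -10 -0.022 -0.016 -0.005;-35 7 -9 -0.022 -0.016 -0.005;-36 7 -9 -0.022 -0.016 -0.005;-36 7 -8 -0.022 -0.016 -0.005;-36 7 -7 -0.022 -0.016 -0.005;-36 7 -6 -0.022 -0.016 -0.005;-36 6 -6 -0.022 -0.016 -0.005
-36 6 -5 -0.022 -0.016 -0.005;-36 6 -4 -0.022 -0.016 -0.005
```

```bash
python3 -m jog '-31 4 -21 -.022 -.016 -.005;-31 4 -21 -.022 -.016 -.005;-31 4 -20 -.022 -.016 -.005;-31 4 -20 -.022 -.016 -.005;-32 5 -19 -.022 -.016 -.005;-32 5 -18 -.022 -.016 -.005;-32 5 -18 -.022 -.016 -.005;-33 5 -17 -.022 -.016 -.005'; python3 -m jog '-33 5 -16 -.022 -.016 -.005;-33 6 -16 -.022 -.016 -.005;-34 6 -15 -.022 -.016 -.005;-34 6 -14 -.022 -.016 -.005;-34 6 -14 -.022 -.016 -.005;-34 6 -13 -.022 -.016 -.005;-35 6 -12 -.022 -.016 -.005;-35 6 -12 -.022 -.016 -.005'; python3 -c "
from h import *
where(); plan([490,-356,140],.22,.58)"
```

```text
time: 0.9
ee_pos: [0.2356, 0.2542, 0.1939]
tool_rot: [-1.367, -1.289, 1.046]
force: [0.7, -0.2, 1.3]
gripper_width: 1.0
time: 1.7
ee_pos: [0.3478, -0.0183, 0.1702]
tool_rot: [-1.42, -1.535, 1.03]
force: [0.3, 0.8, -0.2]
gripper_width: 1.0
t 1.7 tcp [347.8 -18.3 170.2] yaw 0.062 lean 0.368 Xz 0.023 F [ 0.3  0.8 -0.2] w 93.0 q [-0.68 -0.34  2.31  0.33  0.93 -2.47]
n=9 dist 367.7 rot 0.264
-38 7 -12 -0.023 -0.017 -0.006;-39 7 -11 -0.023 -0.017 -0.006;-39 7 -10 -0.023 -0.017 -0.006;-39 7 -9 -0.023 -0.017 -0.006;-39 7 -8 -0.023 -0.017 -0.006;-40 7 -8 -0.023 -0.017 -0.006;-40 7 -7 -0.023 -0.017 -0.006;-40 7 -6 -0.023 -0.017 -0.006
-40 7 -5 -0.023 -0.017 -0.006
```

```bash
python3 -m jog '-39 7 -12 -.023 -.017 -.006;-39 7 -11 -.023 -.017 -.006;-39 7 -10 -.023 -.017 -.006;-39 7 -9 -.023 -.017 -.006;-39 7 -8 -.023 -.017 -.006;-40 7 -8 -.023 -.017 -.006;-40 7 -7 -.023 -.017 -.006;-40 7 -6 -.023 -.017 -.006';  python3 -m jog '-40 7 -5 -.023 -.017 -.006;0 0 0 0 0 0;0 0 0 0 0 0';python3 - <<'E'
from h import *
where()
im,d,c=snap("wrist"); W=cloud(d,c); cv2.imwrite("pics/w1.png",im[...,::-1])
m=(W[...,2]>.008)&(W[...,2]<.025)&(abs(W[...,0]-.5245)<.05)&(abs(W[...,1]+.35)<.05)
p=(W[m][:,:2]*1000).astype(np.float32); print(len(p)); r=cv2.minAreaRect(p); print(r,cv2.boxPoints(r).round(0).tolist(),np.median(W[m][:,2]))
E
```

```text
time: 2.5
ee_pos: [0.4951, -0.3259, 0.1616]
tool_rot: [-1.445, -1.721, 0.994]
force: [0.1, -0.5, -0.3]
gripper_width: 0.997
time: 2.8
ee_pos: [0.5172, -0.3691, 0.1599]
tool_rot: [-1.445, -1.733, 0.989]
force: [-0.3, 0.0, -0.2]
gripper_width: 1.003
t 2.8 tcp [ 517.2 -369.1  159.9] yaw 0.168 lean 0.515 Xz 0.023 F [-0.3  0.  -0.2] w 93.2 q [-1.08  0.33  1.73  0.59  1.01 -3.12]
3439
((526.0413818359375, -349.9507141113281), (50.85582733154297, 50.042850494384766), 10.96629810333252) [[496.0, -330.0], [506.0, -379.0], [556.0, -370.0], [546.0, -321.0]] 0.012965706400130894
```

View pics/w1.png

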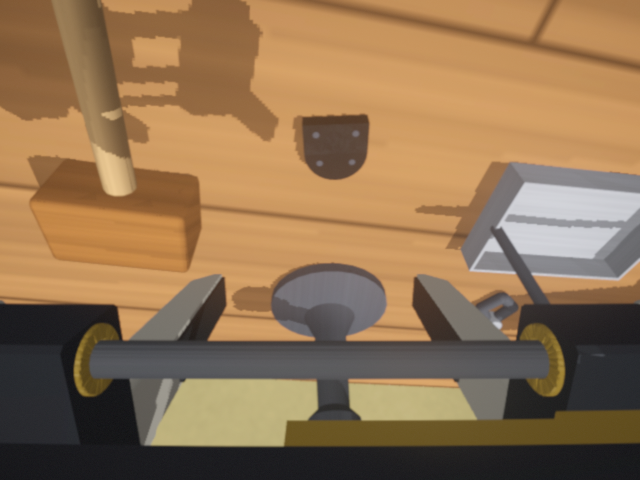

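```bash
python3 -m jog '0 0 0 0 .149 0;0 0 0 0 .149 0;0 0 0 0 .149 0;0 0 0 0 .149 0;0 0 0 0 .149 0;0 0 0 0 .149 0;0 0 0 0 .149 0;0 0 0 0 .149 0' >/dev/null; python3 -m jog '0 0 0 0 .149 0;0 0 0 0 .149 0;0 0 0 0 .149 0;0 0 0 0 .149 0;0 0 0 0 .149 0;0 0 0 0 .149 0;0 0 0 0 .149 0;0 0 0 0 .149 0'; python3 -m jog '0 0 0 0 .149 0;0 0 0 0 .149 0;0 0 0 0 .149 0;0 0 0 0 .149 0;0 0 0 0 .149 0;0 0 0 0 0 0' 72; sed -i 's/X=np.array(\[-np.sin(a),np.cos(a),0\])/X=-np.array([-np.sin(a),np.cos(a),0])/; s/np.arctan2(-M\[0,0\],M\[1,0\])/np.arctan2(M[0,0],-M[1,0])/' h.py
python3 -c "
from h import *
where(); p,M=plan([500,-355,60],.20,.58);plan([514.2,-352.4,13.5],.2,.58,2,p,M)"
```

```text
time: 4.45
ee_pos: [0.5072, -0.3408, 0.1623]
tool_rot: [-1.206, 0.162, -0.821]
force: [-0.5, -0.8, -0.5]
gripper_width: 1.001
time: 5.05
ee_pos: [0.5034, -0.3299, 0.1636]
tool_rot: [-0.846, 0.774, -1.24]
force: [-0.2, 0.1, -0.6]
gripper_width: 0.774
t 5.05 tcp [ 503.4 -329.9  163.6] yaw 0.164 lean 0.509 Xz -0.044 F [-0.2  0.1 -0.6] w 72.0 q [-1.06  0.27  1.8   0.59  1.01  0.05]
n=3 dist 106.6 rot 0.092
10 29 -19 0.024 -0.018 -0.006;9 28 -20 0.024 -0.018 -0.006;9 28 -20 0.024 -0.018 -0.006
n=2 dist 48.7 rot 0.000
0 23 -7 -0.000 -0.000 0.000;0 23 -7 -0.000 -0.000 0.000
```

```bash
python3 -m jog '10 29 -19 .024 -.018 -.006;9 28 -20 .024 -.018 -.006;9 28 -20 .024 -.018 -.006;0 0 0 0 0 0;0 0 0 0 0 0'; python3 -c "
from h import *
where(); plan([514.2,-352.4,13.5],.2,.58,3)"
```

```text
time: 5.55
ee_pos: [0.5007, -0.3536, 0.0615]
tool_rot: [-0.839, 0.652, -1.24]
force: [0.8, -0.8, 0.1]
gripper_width: 0.772
t 5.55 tcp [ 500.7 -353.6   61.5] yaw 0.22 lean 0.584 Xz 0.016 F [ 0.8 -0.8  0.1] w 71.8 q [-1.13  0.44  1.92  0.82  0.82 -0.38]
n=3 dist 49.9 rot 0.026
0 16 -5 -0.001 0.009 0.001;0 16 -5 -0.001 0.009 0.001;0 16 -5 -0.001 0.009 0.001
```

```bash
python3 -m jog '0 16 -5 0 .009 .001;0 16 -5 0 .009 .001;0 16 -5 0 .009 .001;0 0 0 0 0 0;0 0 0 0 0 0'; python3 -c "
from h import *
where(); plan([514.2,-352.4,13.5],.2,.58,1)"
```

```text
time: 6.05
ee_pos: [0.5185, -0.3515, 0.0157]
tool_rot: [-0.827, 0.665, -1.252]
force: [0.6, -0.2, 0.5]
gripper_width: 0.776
t 6.05 tcp [ 518.5 -351.5   15.7] yaw 0.203 lean 0.586 Xz 0.007 F [ 0.6 -0.2  0.5] w 72.2 q [-1.1   0.53  1.92  0.91  0.73 -0.45]
n=1 dist 4.9 rot 0.009
0 -1 -5 -0.006 0.006 0.005
```

Now a small correction, then close.

```bash
python3 -m jog '0 -1 -5 -.006 .006 .005;0 0 0 0 0 0'; python3 -m jog '0 0 0 0 0 0;0 0 0 0 0 0;0 0 0 0 0 0;0 0 0 0 0 0;0 0 0 0 0 0;0 0 0 0 0 0' 30 25; python3 -c "
from h import *
where(); plan([500,-355,170],.2,.58)"
```

```text
time: 6.25
ee_pos: [0.5141, -0.3525, 0.0147]
tool_rot: [-0.827, 0.674, -1.249]
force: [0.3, -0.3, 0.2]
gripper_width: 0.774
time: 6.85
ee_pos: [0.5139, -0.3538, 0.0162]
tool_rot: [-0.828, 0.672, -1.251]
force: [0.4, 0.5, -0.5]
gripper_width: 0.532
t 6.85 tcp [ 513.9 -353.8   16.2] yaw 0.201 lean 0.58 Xz 0.003 F [ 0.4  0.5 -0.5] w 49.5 q [-1.11  0.53  1.92  0.9   0.74 -0.44]
n=4 dist 154.5 rot 0.003
-0 -34 18 -0.000 0.001 0.001;-0 -34 18 -0.000 0.001 0.001;-0 -34 18 -0.000 0.001 0.001;-0 -34 18 -0.000 0.001 0.001
```

```bash
python3 -m jog '0 -20 10 0 0 0;0 -34 16 0 0 0;0 -34 16 0 0 0;0 0 0 0 0 0'; python3 -c "
from h import *
where(); plan([500,-114,100],.04,.58,8)"
```

```text
time: 7.25
ee_pos: [0.4999, -0.355, 0.1137]
tool_rot: [-0.826, 0.678, -1.248]
force: [-0.1, -0.9, -0.1]
gripper_width: 0.532
t 7.25 tcp [ 499.9 -355.   113.7] yaw 0.2 lean 0.578 Xz -0.002 F [-0.1 -0.9 -0.1] w 49.5 q [-1.13  0.36  1.87  0.74  0.91 -0.22]
n=8 dist 241.4 rot 0.160
-30 5 4 0.000 0.017 -0.011;-30 4 4 0.000 0.017 -0.011;-30 4 3 0.000 0.017 -0.011;-30 4 3 0.000 0.017 -0.011;-30 3 2 0.000 0.017 -0.011;-30 3 2 0.000 0.017 -0.011;-30 3 1 0.000 0.017 -0.011;-30 2 1 0.000 0.017 -0.011
```

```bash
python3 -m jog '-30 5 4 0 .017 -.011;-30 4 4 0 .017 -.011;-30 4 3 0 .017 -.011;-30 4 3 0 .017 -.011;-30 3 2 0 .017 -.011;-30 3 2 0 .017 -.011;-30 3 1 0 .017 -.011;-30 2 1 0 .017 -.011';python3 -m jog '0 0 0 0 0 0;0 0 0 0 0 0'
python3 - <<'E'
from h import *
where()
im,d,c=snap("wrist"); W=cloud(d,c); cv2.imwrite("pics/w2.png",im[...,::-1])
z=W[...,2]; b=(abs(z-.03)<.005)&(abs(W[...,0]-.57)<.09)&(abs(W[...,1]+.112)<.11)
p=(W[b][:,:2]*1000).astype(np.float32); print(len(p),cv2.minAreaRect(p))
b=(abs(z-.125)<.008)&(abs(W[...,0]-.57)<.03)&(abs(W[...,1]+.112)<.11)
p=(W[b][:,:2]*1000).astype(np.float32); print(len(p),len(p)>5 and cv2.fitLine(p,1,0,.01,.01).ravel(), p.mean(0))
p,M=plan([527,-113,45],.04,.58);plan([545,-113,19],.04,.58,2,p,M)
E
```

```text
time: 8.05
ee_pos: [0.4993, -0.1097, 0.0971]
tool_rot: [-0.784, 0.764, -1.406]
force: [-0.5, 0.1, -0.2]
gripper_width: 0.531
time: 8.25
ee_pos: [0.4972, -0.1038, 0.0952]
tool_rot: [-0.786, 0.766, -1.398]
force: [0.8, -0.4, -0.2]
gripper_width: 0.529
t 8.25 tcp [ 497.2 -103.8   95.2] yaw 0.03 lean 0.571 Xz -0.003 F [ 0.8 -0.4 -0.2] w 49.2 q [-0.7   0.11  2.29  0.93  0.47  0.05]
3230 ((569.6930541992188, -109.73677062988281), (110.07860565185547, 170.69863891601562), 2.7684872150421143)
8004 [ 4.7210857e-02 -9.9888492e-01  5.6850165e+02 -1.3707811e+02] [ 567.7512  -109.23481]
n=2 dist 59.1 rot 0.014
5 29 -1 0.005 -0.005 0.001;5 29 -1 0.005 -0.005 0.001
n=2 dist 31.6 rot 0.000
0 16 0 0.000 0.000 -0.000;0 16 0 0.000 0.000 -0.000
```

View pics/w2.png

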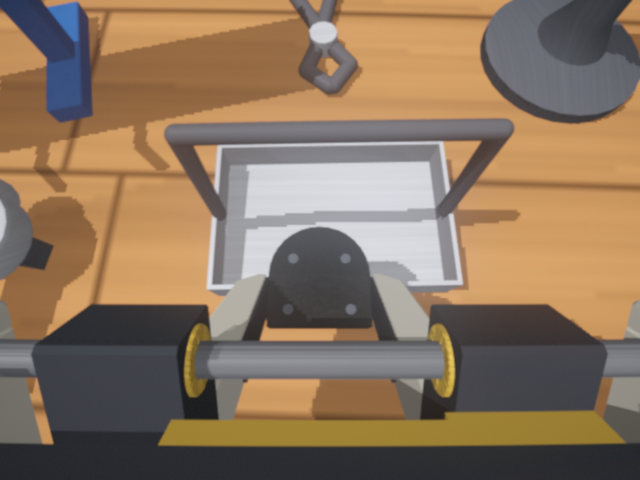

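```bash
python3 -c "
from h import *
p,M=plan([538,-111,62],.048,.58);plan([546,-111,26],.048,.58,2,p,M)"
```

```text
n=2 dist 53.2 rot 0.020
4 25 8 0.005 -0.008 0.003;4 25 8 0.005 -0.008 0.003
n=2 dist 36.9 rot 0.000
0 17 -7 -0.000 -0.000 0.000;0 17 -7 -0.000 -0.000 0.000
```

```bash
python3 -m jog '4 25 8 .005 -.008 .003;4 25 8 .005 -.008 .003;0 0 0 0 0 0;0 17 -7 0 0 0;0 17 -7 0 0 0;0 0 0 0 0 0;0 0 0 0 0 0'; python3 -c "
from h import *
where(); plan([546,-111,19],.048,.58)"
```

```text
time: 9.0
ee_pos: [0.5473, -0.1199, 0.0252]
tool_rot: [-0.783, 0.749, -1.398]
force: [0.6, 0.6, -0.2]
gripper_width: 0.536
t 9.0 tcp [ 547.3 -119.9   25.2] yaw 0.038 lean 0.583 Xz 0.004 F [ 0.6  0.6 -0.2] w 49.9 q [-0.65  0.36  2.24  1.4   0.36 -0.42]
n=1 dist 10.9 rot 0.011
-9 5 -4 -0.003 -0.006 0.009
```

```bash
python3 -m jog '-4 2 -2 0 0 0;-3 2 -2 0 0 0;0 0 0 0 0 0'; python3 -m jog '0 2 -1 0 0 0;0 0 0 0 0 0';  python3 -c "
from h import *
where(); plan([546,-111,17],.048,.58)"
```

```text
time: 9.3
ee_pos: [0.5462, -0.1146, 0.0225]
tool_rot: [-0.782, 0.746, -1.401]
force: [-0.9, 0.1, -0.5]
gripper_width: 0.533
time: 9.5
ee_pos: [0.5469, -0.115, 0.0215]
tool_rot: [-0.781, 0.744, -1.402]
force: [-1.0, -0.1, -0.6]
gripper_width: 0.529
t 9.5 tcp [ 546.9 -115.    21.5] yaw 0.036 lean 0.589 Xz 0.007 F [-1.  -0.1 -0.6] w 49.2 q [-0.64  0.37  2.26  1.48  0.35 -0.5 ]
n=1 dist 6.1 rot 0.016
-4 3 -3 -0.008 -0.006 0.012
```

```bash
python3 -m jog '-1 2 -1 -.004 0 .006;0 0 0 0 0 0'; python3 -m jog '0 1 -2 -.004 0 .005;0 0 0 0 0 0'; python3 -c "
from h import *
where(); plan([546,-111,17],.048,.58)"
```

```text
time: 9.7
ee_pos: [0.5474, -0.1142, 0.0196]
tool_rot: [-0.781, 0.748, -1.396]
force: [-0.1, -0.1, -0.9]
gripper_width: 0.534
time: 9.9
ee_pos: [0.5476, -0.1143, 0.0192]
tool_rot: [-0.78, 0.749, -1.39]
force: [-0.3, -0.9, -0.1]
gripper_width: 0.531
t 9.9 tcp [ 547.6 -114.3   19.2] yaw 0.044 lean 0.584 Xz -0.002 F [-0.3 -0.9 -0.1] w 49.4 q [-0.64  0.38  2.25  1.45  0.36 -0.47]
n=1 dist 4.3 rot 0.007
-3 1 -2 -0.004 -0.005 0.001
```

```bash
python3 -m jog '0 1 -1 0 0 0;0 0 0 0 0 0'; python3 -m jog '0 1 -1 0 0 0;0 0 0 0 0 0'; python3 -m jog '0 0 0 0 0 0;0 0 0 0 0 0;0 0 0 0 0 0;0 0 0 0 0 0' 66; python3 -c "
from h import *
where(); plan([500,-114,110],.048,.58)"
```

```text
time: 10.1
ee_pos: [0.548, -0.1145, 0.0191]
tool_rot: [-0.778, 0.747, -1.391]
force: [0.6, -0.1, -0.9]
gripper_width: 0.538
time: 10.3
ee_pos: [0.5483, -0.1145, 0.0191]
tool_rot: [-0.776, 0.745, -1.392]
force: [0.9, -0.1, -0.9]
gripper_width: 0.533
time: 10.7
ee_pos: [0.5481, -0.1145, 0.0183]
tool_rot: [-0.777, 0.746, -1.391]
force: [-0.2, -0.0, -0.3]
gripper_width: 0.711
t 10.7 tcp [ 548.1 -114.5   18.3] yaw 0.044 lean 0.588 Xz -0.002 F [-0.2 -0.  -0.3] w 66.1 q [-0.64  0.38  2.25  1.48  0.36 -0.5 ]
n=3 dist 103.6 rot 0.009
-1 -34 4 -0.003 -0.001 0.000;-1 -34 4 -0.003 -0.001 0.000;-1 -34 3 -0.003 -0.001 0.000
```

```bash
python3 -m jog '0 -20 3 0 0 0;0 -30 4 0 0 0;0 -34 4 0 0 0;0 -34 0 0 0 0;0 0 0 0 0 0;0 0 0 0 0 0'
python3 - <<'E'
from h import *
where()
im,d,c=snap("wrist"); W=cloud(d,c); cv2.imwrite("pics/w3.png",im[...,::-1])
z=W[...,2]; b=(abs(z-.03)<.005)&(abs(W[...,0]-.57)<.09)&(abs(W[...,1]+.112)<.11)
p=(W[b][:,:2]*1000).astype(np.float32); print(len(p),cv2.minAreaRect(p))
b=(abs(z-.125)<.008)&(abs(W[...,0]-.57)<.03)&(abs(W[...,1]+.112)<.11)
p=(W[b][:,:2]*1000).astype(np.float32); print(len(p),len(p)>5 and cv2.fitLine(p,1,0,.01,.01).ravel(), p.mean(0), np.median(z[b]))
b=(im.sum(-1)<150)&(z<.03)&(z>.01)&(abs(W[...,0]-.57)<.05)&(abs(W[...,1]+.112)<.07)
p=(W[b][:,:2]*1000).astype(np.float32); print("heel",len(p),cv2.minAreaRect(p),np.percentile(z[b],[5,50,95]))
E
```

```text
time: 11.3
ee_pos: [0.4891, -0.1174, 0.1238]
tool_rot: [-0.781, 0.751, -1.39]
force: [0.6, -0.2, -0.9]
gripper_width: 0.712
t 11.3 tcp [ 489.1 -117.4  123.8] yaw 0.043 lean 0.583 Xz -0.003 F [ 0.6 -0.2 -0.9] w 66.2 q [-0.77  0.05  2.27  0.84  0.57  0.1 ]
2116 ((568.4998168945312, -109.6566162109375), (107.76721954345703, 170.21322631835938), 2.7904231548309326)
5670 [ 4.8950966e-02 -9.9880117e-01  5.6872223e+02 -1.3759746e+02] [ 567.945   -109.88149] 0.12800884087572903Traceback (most recent call last):
  File "<stdin>", line 9, in <module>
    return _quantile_unchecked(
        a, q, axis, out, overwrite_input, method, keepdims, weights)
    return _ureduce(a,
                    func=_quantile_ureduce_func,
    ...<5 lines>...
                    overwrite_input=overwrite_input,
                    method=method)
    r = func(a, **kwargs)
    result = _quantile(arr,
                       quantiles=q,
    ...<2 lines>...
                       out=out,
                       weights=wgt)
    slices_having_nans = np.isnan(arr[-1, ...])
                                  ~~~^^^^^^^^^
IndexError: index -1 is out of bounds for axis 0 with size 0
```

View pics/w3.png

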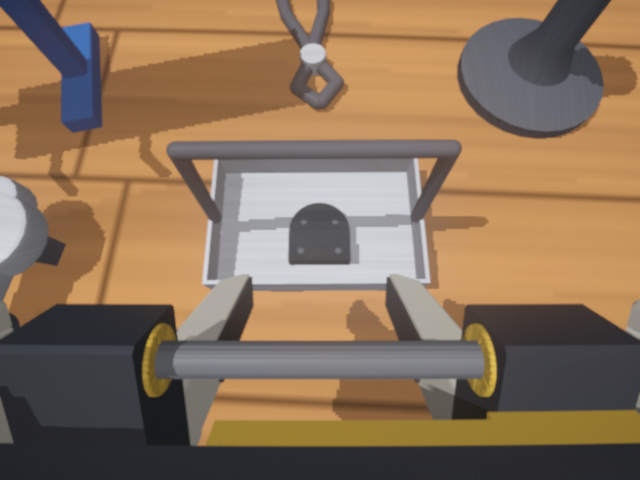

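```bash
cat > kin.py <<'E'
import numpy as np
from scipy.optimize import least_squares
from scipy.spatial.transform import Rotation as R
D=[([1.14621,.25932,1.53607,0,1.34798,-.20277],[120.7,536.0,225.8],-.222-0,0.002,1),
([-.68,-.34,2.31,.33,.93,-2.47],[347.8,-18.3,170.2],.062,.368,1),
([-1.08,.33,1.73,.59,1.01,-3.12],[517.2,-369.1,159.9],.168,.515,1),
([-1.06,.27,1.8,.59,1.01,.05],[503.4,-329.9,163.6],.164,.509,-1),
([-1.13,.44,1.92,.82,.82,-.38],[500.7,-353.6,61.5],.22,.584,-1),
([-1.11,.53,1.92,.9,.74,-.44],[513.9,-353.8,16.2],.201,.58,-1),
([-.7,.11,2.29,.93,.47,.05],[497.2,-103.8,95.2],.03,.571,-1),
([-.64,.38,2.25,1.48,.36,-.5],[548.1,-114.5,18.3],.044,.588,-1),
([-.77,.05,2.27,.84,.57,.1],[489.1,-117.4,123.8],.043,.583,-1),
([-1.13,.36,1.87,.74,.91,-.22],[499.9,-355,113.7],.2,.578,-1)]
rz=lambda a:R.from_euler('z',a).as_matrix(); ry=lambda a:R.from_euler('y',a).as_matrix()
def fk(q,P):
    h,a,b,o,d,e,x0,f=P
    A=rz(q[0]); B=A@ry(q[1]); C=A@ry(q[1]+q[2])
    T=C@rz(q[3])@ry(q[4])
    p=np.array([0,0,h])+A@np.array([x0,o,0])+B@np.array([0,0,a])+C@np.array([e,0,b])+T@np.array([f,0,d])
    F=T@rz(q[5])   # z=approach
    # tool: y=approach; x=jaw
    return p,F@G
G=np.array([[0,0,-1.],[1,0,0],[0,1,0]]).T if 0 else np.array([[0.,0,-1],[1,0,0],[0,1,0]])
G=np.array([[0,0,1.],[1,0,0],[0,1,0]])   # cols: x_tool=+y, y_tool=+z, z_tool=+x
def tl(a,l,s):
    Y=np.array([np.sin(l)*np.cos(a),np.sin(l)*np.sin(a),-np.cos(l)]); X=s*np.array([-np.sin(a),np.cos(a),0])
    return np.stack([X,Y,np.cross(X,Y)],1)
def fit():
    return least_squares(lambda P:np.concatenate([fk(q,P)[0]-np.array(p) for q,p,*_ in D]),[250,400,400,-100,200,0,0,0],loss='soft_l1')
lo=np.array([-3.14,-.91,.19,-1.22,.22,-3.12]); hi=np.array([3.14,2.08,2.58,4.36,2.71,3.12])
def ik(p,M,P,q0):
    best=None; rng=np.random.default_rng(0)
    for k in range(25):
        s=q0 if k==0 else np.clip(np.array(q0)+rng.normal(0,.8,6),lo+.01,hi-.01)
        r=least_squares(lambda q:np.concatenate([(fk(q,P)[0]-p)/100,(R.from_matrix(M.T@fk(q,P)[1]).as_rotvec())]),np.clip(s,lo+.01,hi-.01),bounds=(lo,hi))
        if best is None or r.cost<best.cost-1e-6 : best=r
    return best
E
python3 - <<'E'
from kin import *
r=fit(); print(r.x.round(1),np.abs(r.fun).max().round(1))
for q,p,a,l,s in D: print(np.degrees(R.from_matrix(tl(a,l,s).T@fk(q,r.x)[1]).as_rotvec()).round(1), (fk(q,r.x)[0]-p).round(1))
np.save("P.npy",r.x)
from h import *
s0=observe(); M=R.from_rotvec(s0["tool_rot"]).as_matrix()
for n in("top","scene"):
    im,d,c=snap(n); W=cloud(d,c)*1000; L=((W-s0["ee_pos"]*1000)@M).reshape(-1,3)
    for y0,y1 in((-30,8),(-70,-30),(-100,-78),(-130,-100),(-170,-130)):
        m=(L[:,1]>y0)&(L[:,1]<y1)&(np.linalg.norm(L[:,[0,2]],axis=1)<160)&(W.reshape(-1,3)[:,2]>60)
        if m.sum()>5: print(n,y0,y1,m.sum(),"x",np.percentile(L[m,0],[2,98]).round(),"z",np.percentile(L[m,2],[2,98]).round())
E
```

```text
[ 2.207e+02  5.349e+02  4.245e+02  1.110e+02  3.598e+02  5.960e+01
 -3.000e-01 -1.200e+00] 4.5
[  0.2 -90.   -0. ] [-0.3 -0.  -0.6]
[ -1.  -89.3  -0.6] [ 0.4 -0.5  0.1]
[ -0.7 -89.7  -0.9] [-1.  -2.3  1.3]
[  1.7 -89.    1.7] [2.3 0.6 3.1]
[ -0.4 -90.9  -0.2] [-0.4  2.7 -1.1]
[ -0.3 -90.2  -0.4] [-0.6 -4.5 -0.1]
[  0.2 -90.1   0. ] [-0.3  0.1  1.5]
[  0.  -90.1  -0. ] [ 1.3 -0.1  0.2]
[  0.1 -89.5   0.5] [-2.1  0.2 -2.8]
[  0.2 -89.6   0.1] [ 1.3  0.6 -0.8]
top -30 8 130 x [-47.  46.] z [ 0. 11.]
top -70 -30 67 x [-49.  47.] z [-8. 11.]
top -100 -78 536 x [-82.  81.] z [-25.  37.]
top -130 -100 2026 x [-91.  90.] z [-31.  36.]
top -170 -130 310 x [-39.  17.] z [ 3. 36.]
scene -30 8 205 x [-50.  46.] z [-10.  10.]
scene -70 -30 275 x [-52.  48.] z [-10.  10.]
scene -100 -78 616 x [-88.  81.] z [-30.  36.]
scene -130 -100 805 x [-95.  88.] z [-30.  35.]
scene -170 -130 486 x [-43.  15.] z [-24.  36.]
```

```bash
cat >> kin.py <<'E'
G=G@ry(np.pi/2)
def tb(a,l,s):   # bar grasp: jaws across the bar
    ca,sa=np.cos(a),np.sin(a)
    Y=np.array([np.sin(l)*ca,np.sin(l)*sa,-np.cos(l)]); X=s*np.array([np.cos(l)*ca,np.cos(l)*sa,np.sin(l)])
    return np.stack([X,Y,np.cross(X,Y)],1)
E
python3 - <<'E'
from kin import *
P=np.load("P.npy"); q,p,a,l,s=D[7]
print(np.degrees(R.from_matrix(tl(a,l,s).T@fk(q,P)[1]).as_rotvec()).round(1))
q0=[-.77,.05,2.27,.84,.57,.1]
for L in(45,50,55):
  for s in(1,-1):
    for nm,p,a in(("bar",[568.5,-110,125],.048),("mid",[480,0,290],.15),("tips",[578,217,290],.268),("seat",[611.7,226.5,247],.268)):
        r=ik(np.array(p),tb(a,np.radians(L),s),P,q0); print(L,s,nm,"cost",r.cost.round(5),r.x.round(2))
E
```

```text
[ 0.  -0.1 -0. ]
45 1 bar cost 0.0 [-0.7   0.18  2.28  1.48  0.51 -2.05]
45 1 mid cost 0.0 [-0.66 -0.36  2.22  0.76  0.84 -1.21]
45 1 tips cost 0.0 [ 0.11 -0.05  2.    0.26  0.43 -0.35]
45 1 seat cost 0.0 [ 0.13  0.07  1.99  0.32  0.31 -0.41]
45 -1 bar cost 0.0 [-0.7   0.18  2.28  1.48  0.51  1.09]
45 -1 mid cost 0.0 [-0.66 -0.36  2.22  0.76  0.84  1.94]
45 -1 tips cost 0.0 [ 0.11 -0.05  2.    0.26  0.43  2.79]
45 -1 seat cost 0.0 [0.13 0.07 1.99 0.32 0.31 2.73]
50 1 bar cost 0.0 [-0.75  0.21  2.34  1.73  0.59 -2.35]
50 1 mid cost 0.0 [-0.75 -0.39  2.29  0.92  0.85 -1.4 ]
50 1 tips cost 0.0 [ 0.1  -0.06  2.07  0.44  0.29 -0.53]
50 1 seat cost 0.00025 [ 0.11  0.06  2.06  0.66  0.22 -0.76]
50 -1 bar cost 0.0 [-0.75  0.21  2.34  1.73  0.59  0.79]
50 -1 mid cost 0.0 [-0.75 -0.39  2.29  0.92  0.85  1.75]
50 -1 tips cost 0.0 [ 0.1  -0.06  2.07  0.44  0.29  2.61]
50 -1 seat cost 0.00025 [0.11 0.06 2.06 0.66 0.22 2.38]
55 1 bar cost 0.0 [-0.8   0.26  2.4   1.91  0.71 -2.59]
55 1 mid cost 0.0 [-0.84 -0.41  2.37  1.08  0.88 -1.59]
55 1 tips cost 0.00023 [ 0.08 -0.07  2.14  0.92  0.22 -1.02]
55 1 seat cost 0.00123 [ 0.06  0.07  2.16  1.77  0.22 -1.89]
55 -1 bar cost 0.0 [-0.8   0.26  2.4   1.91  0.71  0.55]
55 -1 mid cost 0.0 [-0.84 -0.41  2.37  1.08  0.88  1.55]
55 -1 tips cost 0.00023 [ 0.08 -0.07  2.14  0.92  0.22  2.12]
55 -1 seat cost 0.00123 [0.06 0.07 2.16 1.77 0.22 1.25]
```

```bash
cat >> h.py <<'E'
import kin
def plan2(pos,a,L,**k):
    global tool
    t=tool; tool=lambda a,l:kin.tb(a,l,-1); r=plan(pos,a,L,**k); tool=t; return r
def err(a,L):
    s=observe(); M=R.from_rotvec(s["tool_rot"]).as_matrix(); print("roterr world",R.from_matrix(M@kin.tb(a,L,-1).T).as_rotvec().round(3),"lean",np.arccos(-M[2,1]).round(3))
E
python3 -c "
from h import *
plan2([515,-112,178],.048,.785,n=14)"
```

```text
n=14 dist 61.6 rot 1.575
-0 -2 4 0.012 0.111 0.011;-1 -2 4 0.012 0.111 0.011;-1 -2 4 0.012 0.111 0.011;-2 -2 4 0.012 0.111 0.011;-2 -2 3 0.012 0.111 0.011;-2 -2 3 0.012 0.111 0.011;-3 -2 3 0.012 0.111 0.011;-3 -2 3 0.012 0.111 0.011
-3 -2 2 0.012 0.111 0.011;-4 -2 2 0.012 0.111 0.011;-4 -2 1 0.012 0.111 0.011;-4 -2 1 0.012 0.111 0.011;-4 -2 1 0.012 0.111 0.011;-4 -2 0 0.012 0.111 0.011
```

```bash
python3 -m jog '0 -2 4 .012 .111 .011;-1 -2 4 .012 .111 .011;-1 -2 4 .012 .111 .011;-2 -2 4 .012 .111 .011;-2 -2 3 .012 .111 .011;-2 -2 3 .012 .111 .011;-3 -2 3 .012 .111 .011;-3 -2 3 .012 .111 .011' 50 >/dev/null; python3 -m jog '-3 -2 2 .012 .111 .011;-4 -2 2 .012 .111 .011;-4 -2 1 .012 .111 .011;-4 -2 1 .012 .111 .011;-4 -2 1 .012 .111 .011;-4 -2 0 .012 .111 .011;0 0 0 0 0 0;0 0 0 0 0 0'; python3 -c "
from h import *
where();err(.048,.785); p,M=plan2([537,-111,157],.048,.785);plan2([568.5,-110,125.5],.048,.785,n=3,p0=p,R0=M)"
```

```text
time: 13.05
ee_pos: [0.5163, -0.1058, 0.1571]
tool_rot: [0.733, 1.845, -1.723]
force: [0.1, 0.3, -0.1]
gripper_width: 0.537
t 13.05 tcp [ 516.3 -105.8  157.1] yaw -1.633 lean 0.761 Xz -0.686 F [ 0.1  0.3 -0.1] w 49.9 q [-0.81  0.02  2.32  1.18  0.62  1.41]
roterr world [ 0.067  0.028 -0.045] lean 0.761
n=1 dist 21.4 rot 0.085
-15 14 5 0.017 -0.080 0.025
n=3 dist 44.6 rot 0.000
-0 15 0 -0.000 0.000 -0.000;-0 15 0 -0.000 0.000 -0.000;-0 15 0 -0.000 0.000 -0.000
```

```bash
python3 -m jog '-8 3 3 .009 -.04 .012;-7 4 2 .008 -.04 .012;0 0 0 0 0 0;0 0 0 0 0 0'; python3 -c "
from h import *
where();err(.048,.785); plan2([568.5,-110,125.5],.048,.785,n=4)"
```

```text
time: 13.45
ee_pos: [0.532, -0.1104, 0.1591]
tool_rot: [0.667, 1.763, -1.729]
force: [-1.1, 0.0, -0.1]
gripper_width: 0.537
t 13.45 tcp [ 532.  -110.4  159.1] yaw -1.511 lean 0.78 Xz -0.703 F [-1.1  0.  -0.1] w 49.9 q [-0.79  0.04  2.3   1.24  0.59  1.28]
roterr world [-0.004  0.005  0.008] lean 0.78
n=4 dist 49.6 rot 0.011
-1 12 0 0.001 0.002 0.001;-1 12 0 0.001 0.002 0.001;-1 12 0 0.001 0.002 0.001;-1 12 0 0.001 0.002 0.001
```

```bash
python3 -m jog '-1 12 0 0 0 0;-1 12 0 0 0 0;-1 12 0 0 0 0;-1 12 0 0 0 0;0 0 0 0 0 0;0 0 0 0 0 0'; python3 -c "
from h import *
where();err(.048,.785); plan2([568.5,-110,125.5],.048,.785)
im,d,c=snap('wrist'); cv2.imwrite('pics/w4.png',im[...,::-1])"
```

```text
time: 14.05
ee_pos: [0.5682, -0.1083, 0.125]
tool_rot: [0.664, 1.767, -1.73]
force: [0.1, -0.3, 0.6]
gripper_width: 0.536
t 14.05 tcp [ 568.2 -108.3  125. ] yaw -1.511 lean 0.776 Xz -0.701 F [ 0.1 -0.3  0.6] w 49.9 q [-0.7   0.18  2.27  1.44  0.51  1.12]
roterr world [-0.003  0.009  0.01 ] lean 0.776
n=1 dist 1.8 rot 0.013
-0 -0 2 0.005 0.008 0.009
```

View pics/w4.png

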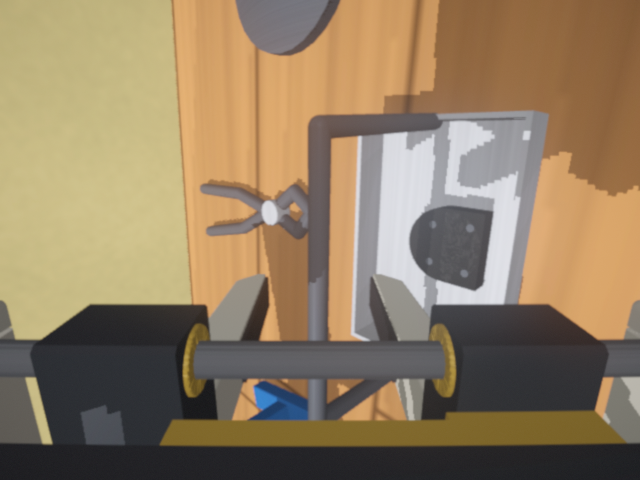

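```bash
python3 -m jog '0 0 1 0 0 0;0 0 0 0 0 0;0 0 0 0 0 0;0 0 0 0 0 0;0 0 0 0 0 0;0 0 0 0 0 0' 4 50; python3 -m jog '-7 -7 0 0 0 0;-14 -14 0 0 0 0;-14 -14 0 0 0 0;0 0 0 0 0 0;0 0 0 0 0 0';python3 -c "
from h import *
where();err(.048,.785)
p,M=plan2([525,-80,290],.07,.785)"
```

```text
time: 14.7
ee_pos: [0.5675, -0.1102, 0.1266]
tool_rot: [0.665, 1.764, -1.731]
force: [0.9, -0.0, -0.6]
gripper_width: 0.094
time: 15.2
ee_pos: [0.5637, -0.1075, 0.1711]
tool_rot: [0.657, 1.776, -1.734]
force: [-0.1, 1.0, -4.7]
gripper_width: 0.092
t 15.2 tcp [ 563.7 -107.5  171.1] yaw -1.514 lean 0.766 Xz -0.693 F [-0.1  1.  -4.7] w 8.5 q [-0.7   0.07  2.22  1.15  0.55  1.45]
roterr world [-0.     0.019  0.01 ] lean 0.766
n=3 dist 128.0 rot 0.022
-19 -37 -10 -0.003 -0.003 0.006;-19 -37 -10 -0.003 -0.003 0.006;-19 -37 -10 -0.003 -0.003 0.006
```

```bash
python3 -m jog '-10 -18 -5 -.001 -.001 .003;-10 -18 -5 -.001 -.001 .003;-10 -18 -5 -.001 -.001 .003;-10 -18 -5 -.001 -.001 .003;-10 -18 -5 -.001 -.001 .003;-9 -18 -5 -.001 -.001 .003;0 0 0 0 0 0'; python3 -c "
from h import *
where();err(.07,.78)
p,M=plan2([539.5,206.5,300],.268,.78,n=14)"
```

```text
time: 15.9
ee_pos: [0.523, -0.0735, 0.2791]
tool_rot: [0.649, 1.794, -1.71]
force: [0.8, 0.2, -4.8]
gripper_width: 0.091
t 15.9 tcp [523.  -73.5 279.1] yaw -1.515 lean 0.767 Xz -0.694 F [ 0.8  0.2 -4.8] w 8.5 q [-0.73 -0.2   2.14  0.79  0.8   1.9 ]
roterr world [0.017 0.014 0.003] lean 0.767
n=14 dist 281.3 rot 0.196
-3 1 -20 -0.009 -0.011 0.001;-3 1 -20 -0.009 -0.011 0.001;-3 1 -20 -0.009 -0.011 0.001;-3 2 -20 -0.009 -0.011 0.001;-4 2 -20 -0.009 -0.011 0.001;-4 2 -20 -0.009 -0.011 0.001;-4 2 -20 -0.009 -0.011 0.001;-4 2 -20 -0.009 -0.011 0.001
-4 2 -19 -0.009 -0.011 0.001;-5 3 -19 -0.009 -0.011 0.001;-5 3 -19 -0.009 -0.011 0.001;-5 3 -19 -0.009 -0.011 0.001;-5 3 -19 -0.009 -0.011 0.001;-5 3 -19 -0.009 -0.011 0.001
```

```bash
python3 -m jog '-3 1 -20 -.009 -.011 .001;-3 1 -20 -.009 -.011 .001;-3 1 -20 -.009 -.011 .001;-3 2 -20 -.009 -.011 .001;-4 2 -20 -.009 -.011 .001;-4 2 -20 -.009 -.011 .001;-4 2 -20 -.009 -.011 .001;-4 2 -20 -.009 -.011 .001'; python3 -c "
from h import *
where();err(.18,.78)
p,M=plan2([539.5,206.5,300],.268,.78,n=7)"
```

```text
time: 16.7
ee_pos: [0.5268, 0.0955, 0.2705]
tool_rot: [0.52, 1.811, -1.636]
force: [0.1, -0.9, -5.1]
gripper_width: 0.095
t 16.7 tcp [526.8  95.5 270.5] yaw -1.402 lean 0.752 Xz -0.682 F [ 0.1 -0.9 -5.1] w 8.8 q [-0.25 -0.2   2.15  0.59  0.58  2.31]
roterr world [0.02  0.033 0.013] lean 0.752
n=7 dist 115.5 rot 0.084
-6 0 -15 -0.005 -0.010 0.004;-6 1 -15 -0.005 -0.010 0.004;-6 1 -15 -0.005 -0.010 0.004;-7 1 -15 -0.005 -0.010 0.004;-7 1 -15 -0.005 -0.010 0.004;-7 1 -15 -0.005 -0.010 0.004;-7 1 -15 -0.005 -0.010 0.004
```

```bash
python3 -m jog '-7 0 -15 -.005 -.01 .004;-7 0 -15 -.005 -.01 .004;-7 0 -15 -.005 -.01 .004;-7 0 -15 -.005 -.01 .004;-7 0 -15 -.005 -.01 .004;-7 0 -15 -.005 -.01 .004;-7 0 -10 -.005 -.01 .004;0 0 0 0 0 0'; python3 -c "
from h import *
where();err(.268,.78)
p,M=plan2([539.5,206.5,300],.268,.78)
im,d,c=snap('scene'); W=cloud(d,c); np.save('s2.npy',W); cv2.imwrite('pics/s2.png',im[...,::-1])"
```

```text
time: 17.5
ee_pos: [0.5285, 0.2117, 0.2771]
tool_rot: [0.414, 1.81, -1.588]
force: [-0.5, -0.9, -4.5]
gripper_width: 0.09
t 17.5 tcp [528.5 211.7 277.1] yaw -1.302 lean 0.736 Xz -0.671 F [-0.5 -0.9 -4.5] w 8.4 q [ 0.09 -0.12  2.06  0.31  0.5   2.74]
roterr world [0.007 0.048 0.019] lean 0.736
n=1 dist 25.9 rot 0.052
-22 -11 8 0.027 -0.000 0.044
```

View pics/s2.png

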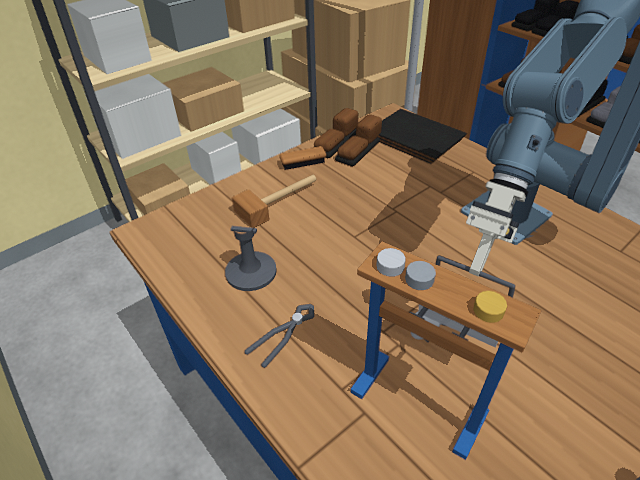

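```bash
python3 -m jog '-12 -7 3 .014 0 .022;-12 -7 3 .014 0 .022;0 0 0 0 0 0;0 0 0 0 0 0'
python3 - <<'E'
from h import *
where();err(.268,.78); s=observe(); t=s["ee_pos"]*1000
seat=np.array([611.7,226.5,246]); a=.268; Rk=R.from_euler('z',a).as_matrix()
print("tcp in seat frame",((t-seat)@Rk).round(1))
for n in("top","scene"):
    im,d,c=snap(n); W=(cloud(d,c)*1000).reshape(-1,3); L=(W-t)@Rk
    m=(abs(L[:,0])<14)&(abs(L[:,2])<14)&(abs(L[:,1])>28)&(abs(L[:,1])<74)
    p=L[m].astype(np.float32); l=cv2.fitLine(p,cv2.DIST_HUBER,0,.01,.01).ravel(); print(n,len(p),"bar dir",l[:3].round(3),"centre rel tcp at y=0",(l[3:]-l[:3]*l[4]/l[1]).round(1))
    m=(abs(L[:,0])<70)&(abs(L[:,2]+95)<8)&(abs(L[:,1])<100); p=L[m]; print("  rim",len(p),cv2.minAreaRect(p[:,:2].astype(np.float32)))
    A=np.c_[p[:,:2],np.ones(len(p))]; print("  rim slope",np.linalg.lstsq(A,p[:,2],rcond=None)[0].round(3))
    S=(W-seat)@Rk; m=(abs(S[:,0]+27)<7)&(abs(S[:,2]-17)<10)&(abs(S[:,1])<60)
    for q in(-42,42):
        k=m&(abs(S[:,1]-q)<12); print("  tip",q,k.sum(),S[k].mean(0).round(1) if k.sum() else '', S[k][:,2].max() if k.sum() else '')
E
```

```text
time: 17.95
ee_pos: [0.5365, 0.2053, 0.2985]
tool_rot: [0.46, 1.773, -1.592]
force: [-0.2, 0.3, -4.7]
gripper_width: 0.091
t 17.95 tcp [536.5 205.3 298.5] yaw -1.307 lean 0.771 Xz -0.697 F [-0.2  0.3 -4.7] w 8.5 q [ 0.1  -0.14  2.04  0.25  0.49  2.8 ]
roterr world [-0.002  0.008 -0.004] lean 0.771
tcp in seat frame [-78.1  -0.5  52.5]
top 139 bar dir [-0.015  1.     0.016] centre rel tcp at y=0 [-0.9  0.   3.4]
  rim 382 ((0.176177978515625, -1.4452133178710938), (111.72161102294922, 171.34149169921875), 0.05813451111316681)
  rim slope [-7.0000e-03 -0.0000e+00 -9.7219e+01]
  tip -42 30 [-25.4 -44.1  21.2] 26.170098930379254
  tip 42 34 [-25.4  40.2  20.5] 25.243860190591192
scene 271 bar dir [0.017 1.    0.003] centre rel tcp at y=0 [3.9 0.  0.1]
  rim 52 ((-52.60490417480469, 0.835968017578125), (167.57701110839844, 7.085780143737793), 88.94966888427734)
  rim slope [ 8.3900e-01 -1.2000e-02 -5.2804e+01]
  tip -42 0  
  tip 42 0
```

```bash
cat >> h.py <<'E'
seat=np.array([611.7,226.5,246]); Rk=R.from_euler('z',.268).as_matrix()
def rk(x,y,z): return seat+Rk@np.array([x,y,z])
def wr(): print("rackrel",((observe()["ee_pos"]*1000-seat)@Rk).round(1))
E
python3 -c "
from h import *
plan2(rk(-42,0,50),.268,.78,n=3); plan2(rk(-9,0,42),.268,.78,n=5)"
```

```text
n=3 dist 36.1 rot 0.009
-8 9 -0 -0.001 -0.001 0.003;-8 9 -0 -0.001 -0.001 0.003;-8 9 -0 -0.001 -0.001 0.003
n=5 dist 69.8 rot 0.009
-8 11 -0 -0.001 -0.001 0.002;-8 11 -0 -0.001 -0.001 0.002;-8 11 -0 -0.001 -0.001 0.002;-8 11 -0 -0.001 -0.001 0.002;-8 11 -0 -0.001 -0.001 0.002
```

```bash
python3 -m jog '-8 9 0 -.001 0 .003;-8 9 0 -.001 0 .003;-8 9 0 -.001 0 .003;0 0 0 0 0 0'; python3 -c "
from h import *
where();err(.268,.78);wr();plan2(rk(-9,0,42),.268,.78,n=3)"
```

```text
time: 18.45
ee_pos: [0.5749, 0.215, 0.2953]
tool_rot: [0.468, 1.771, -1.583]
force: [0.1, -0.0, -4.3]
gripper_width: 0.094
t 18.45 tcp [574.9 215.  295.3] yaw -1.309 lean 0.781 Xz -0.704 F [ 0.1 -0.  -4.3] w 8.8 q [ 0.11 -0.06  1.99  0.26  0.45  2.8 ]
roterr world [ 0.003 -0.    -0.003] lean 0.781
rackrel [-38.6  -1.3  49.3]
n=3 dist 30.5 rot 0.004
-5 9 -0 -0.000 -0.001 -0.000;-5 9 -0 -0.000 -0.001 -0.000;-5 9 -0 -0.000 -0.001 -0.000
```

```bash
python3 -m jog '-6 8 0 0 0 0;-5 8 0 0 0 0;-5 8 0 0 0 0;0 0 0 0 0 0'; python3 -c "
from h import *
where();err(.268,.78);wr();plan2(rk(-3,0,12),.268,.78,n=3);plan2(rk(-2,0,3),.268,.78,n=4)"
```

```text
time: 18.85
ee_pos: [0.6049, 0.2233, 0.2877]
tool_rot: [0.466, 1.772, -1.583]
force: [-0.3, 0.1, -4.8]
gripper_width: 0.089
t 18.85 tcp [604.9 223.3 287.7] yaw -1.309 lean 0.779 Xz -0.703 F [-0.3  0.1 -4.8] w 8.3 q [0.12 0.01 1.94 0.25 0.43 2.82]
roterr world [ 0.003  0.002 -0.003] lean 0.779
rackrel [-7.4 -1.3 41.7]
n=3 dist 30.1 rot 0.004
6 8 -0 0.000 -0.001 0.000;6 8 -0 0.000 -0.001 0.000;6 8 -0 0.000 -0.001 0.000
n=4 dist 39.1 rot 0.004
6 8 -0 0.000 -0.001 0.000;6 8 -0 0.000 -0.001 0.000;6 8 -0 0.000 -0.001 0.000;6 8 -0 0.000 -0.001 0.000
```

```bash
python3 -m jog '6 8 0 0 0 0;7 7 0 0 0 0;6 7 0 0 0 0;0 0 0 0 0 0'; python3 -m jog '3 3 0 0 0 0;0 0 0 0 0 0'; python3 -c "
from h import *
where();err(.268,.78);wr();plan2(rk(-2,0,2),.268,.78,n=1)"
```

```text
time: 19.25
ee_pos: [0.6059, 0.224, 0.2551]
tool_rot: [0.464, 1.774, -1.584]
force: [0.5, -0.0, -4.7]
gripper_width: 0.092
time: 19.45
ee_pos: [0.6076, 0.224, 0.2528]
tool_rot: [0.469, 1.77, -1.582]
force: [-0.1, -0.0, -4.3]
gripper_width: 0.091
t 19.45 tcp [607.6 224.  252.8] yaw -1.309 lean 0.782 Xz -0.705 F [-0.1 -0.  -4.3] w 8.4 q [0.12 0.05 1.99 0.31 0.33 2.75]
roterr world [ 0.003 -0.002 -0.003] lean 0.782
rackrel [-4.6 -1.3  6.8]
n=1 dist 5.6 rot 0.005
2 5 -1 -0.001 -0.004 -0.002
```

```bash
python3 -m jog '2 3 0 0 0 0;0 0 0 0 0 0'; python3 -m jog '2 2 0 0 0 0;0 0 0 0 0 0';  python3 -m jog '2 1 0 0 0 0;0 0 0 0 0 0'; python3 -c "
from h import *
where();err(.268,.78);wr()"
```

```text
time: 19.65
ee_pos: [0.6091, 0.2242, 0.2506]
tool_rot: [0.471, 1.768, -1.58]
force: [0.1, -0.4, -4.9]
gripper_width: 0.094
time: 19.85
ee_pos: [0.6101, 0.2243, 0.2491]
tool_rot: [0.474, 1.766, -1.579]
force: [1.0, 0.5, -4.0]
gripper_width: 0.092
time: 20.05
ee_pos: [0.6105, 0.2241, 0.2485]
tool_rot: [0.477, 1.764, -1.577]
force: [2.3, 0.0, -3.9]
gripper_width: 0.091
t 20.05 tcp [610.5 224.1 248.5] yaw -1.308 lean 0.792 Xz -0.712 F [ 2.3  0.  -3.9] w 8.4 q [0.12 0.06 2.   0.33 0.31 2.72]
roterr world [ 0.004 -0.011 -0.004] lean 0.792
rackrel [-1.8 -2.   2.5]
```

```bash
python3 -m jog '2 1 0 0 0 0;0 0 0 0 0 0'; python3 -m jog '2 1 0 -.005 0 0;0 0 0 0 0 0';  python3 -c "
from h import *
where();err(.268,.78);wr()
im,d,c=snap('top'); W=(cloud(d,c)*1000).reshape(-1,3); S=(W-seat)@Rk
m=(abs(S[:,0])<14)&(abs(S[:,2])<16)&(abs(S[:,1])>52)&(abs(S[:,1])<74); p=S[m]; print(len(p),[ (p[p[:,1]*q>0].mean(0).round(1)) for q in(-1,1)])
"
```

```text
time: 20.25
ee_pos: [0.6109, 0.224, 0.2479]
tool_rot: [0.48, 1.762, -1.575]
force: [3.2, 0.8, -3.3]
gripper_width: 0.092
time: 20.45
ee_pos: [0.6113, 0.224, 0.2473]
tool_rot: [0.48, 1.763, -1.569]
force: [3.5, 1.5, -3.4]
gripper_width: 0.089
t 20.45 tcp [611.3 224.  247.3] yaw -1.308 lean 0.799 Xz -0.716 F [ 3.5  1.5 -3.4] w 8.3 q [0.12 0.07 2.01 0.38 0.3  2.68]
roterr world [ 0.008 -0.017 -0.001] lean 0.799
rackrel [-1.  -2.4  1.3]
57 [array([ -0.3, -62.8,   3.7]), array([nan, nan, nan])]<string>:5: RuntimeWarning: Mean of empty slice.
  ret = um.true_divide(
```

```bash
python3 -m jog '0 3 0 -.008 0 0;0 0 0 0 0 0'; python3 -m jog '1 2 0 -.008 0 0;0 0 0 0 0 0';  python3 -c "
from h import *
where();err(.268,.78);wr()
"
```

```text
time: 20.7
ee_pos: [0.6132, 0.2247, 0.2475]
tool_rot: [0.478, 1.767, -1.559]
force: [1.0, -1.2, -0.7]
gripper_width: 0.09
time: 20.9
ee_pos: [0.6134, 0.225, 0.2476]
tool_rot: [0.476, 1.77, -1.55]
force: [1.5, -0.3, -2.3]
gripper_width: 0.089
t 20.9 tcp [613.4 225.  247.6] yaw -1.305 lean 0.804 Xz -0.72 F [ 1.5 -0.3 -2.3] w 8.3 q [0.11 0.07 2.01 0.47 0.3  2.58]
roterr world [ 0.02  -0.02   0.011] lean 0.804
rackrel [ 1.2 -1.9  1.6]
```

```bash
python3 -c "
from h import *
plan2(rk(0.5,-1.5,-1),.268,.78,n=1)
"
```

```text
n=1 dist 2.7 rot 0.030
2 1 -0 0.018 -0.001 -0.024
```

```bash
python3 -m jog '2 2 0 .018 0 -.024;0 0 0 0 0 0'; python3 -m jog '2 2 0 0 0 0;0 0 0 0 0 0';  python3 -c "
from h import *
where();err(.268,.78);wr();plan2(rk(0.5,-1.5,-1),.268,.78,n=1)
"
```

```text
time: 21.1
ee_pos: [0.6134, 0.2251, 0.2476]
tool_rot: [0.468, 1.767, -1.582]
force: [-0.0, 0.1, -1.5]
gripper_width: 0.093
time: 21.3
ee_pos: [0.6133, 0.2252, 0.2474]
tool_rot: [0.471, 1.764, -1.579]
force: [0.6, -1.9, -0.4]
gripper_width: 0.096
t 21.3 tcp [613.3 225.2 247.4] yaw -1.303 lean 0.788 Xz -0.709 F [ 0.6 -1.9 -0.4] w 9.0 q [0.13 0.07 1.99 0.33 0.31 2.73]
roterr world [ 0.001 -0.008 -0.002] lean 0.788
rackrel [ 1.2 -1.7  1.4]
n=1 dist 2.5 rot 0.008
2 1 -0 -0.002 -0.000 -0.008
```

```bash
python3 -m jog '0 0 0 0 0 0;0 0 0 0 0 0;0 0 0 0 0 0;0 0 0 0 0 0;0 0 0 0 0 0' 26
python3 - <<'E'
from h import *
where();wr()
im,d,c=snap('top'); W=(cloud(d,c)*1000).reshape(-1,3); S=(W-seat)@Rk
m=(abs(S[:,0])<16)&(abs(S[:,2])<16)&(abs(S[:,1])>52)&(abs(S[:,1])<74); p=S[m]; print(len(p),p.mean(0).round(1))
big=cv2.resize(im[120:320,0:280],None,fx=2.8,fy=2.8,interpolation=cv2.INTER_CUBIC)
cv2.imwrite('pics/t3.png',big[...,::-1])
E
```

```text
time: 21.8
ee_pos: [0.6117, 0.2249, 0.2442]
tool_rot: [0.466, 1.768, -1.582]
force: [-0.1, -0.3, -0.3]
gripper_width: 0.28
t 21.8 tcp [611.7 224.9 244.2] yaw -1.304 lean 0.783 Xz -0.705 F [-0.1 -0.3 -0.3] w 26.1 q [0.13 0.07 2.   0.33 0.31 2.73]
rackrel [-0.4 -1.5 -1.8]
54 [  1.5 -63.1   3.9]
```

View pics/t3.png

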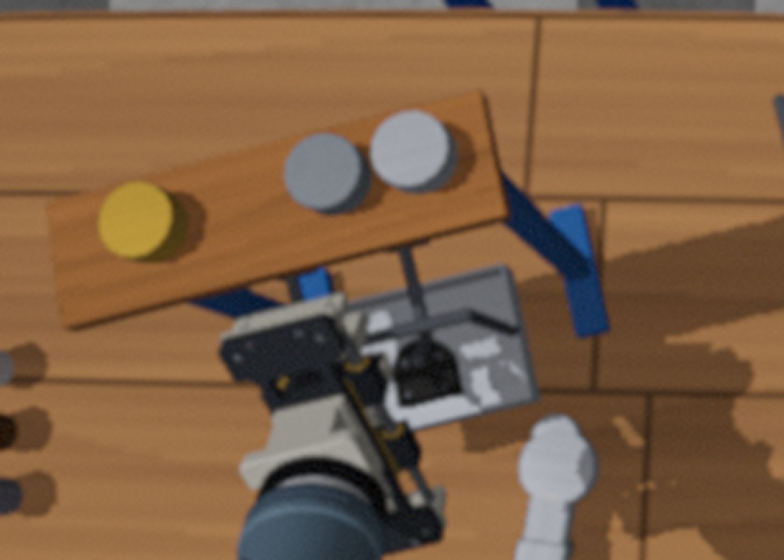

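```bash
python3 -m jog '0 0 0 0 0 0;0 0 0 0 0 0;0 -5 0 0 0 0;0 -10 0 0 0 0;0 -15 0 0 0 0;0 -25 0 0 0 0;0 -30 0 0 0 0;0 -30 0 0 0 0' 34; python3 -c "
from h import *
where();wr()"; python3 -m jog '0 -35 0 0 0 0;0 -35 0 0 0 0;0 -35 0 0 0 0;0 0 0 0 0 0;0 0 0 0 0 0;0 0 0 0 0 0;0 0 0 0 0 0;0 0 0 0 0 0'
python3 - <<'E'
from h import *
where();wr()
im,d,c=snap('top'); W=(cloud(d,c)*1000).reshape(-1,3); S=(W-seat)@Rk
m=(abs(S[:,0])<16)&(abs(S[:,2])<16)&(abs(S[:,1])>52)&(abs(S[:,1])<74); p=S[m]; print("bar ends",len(p),[p[p[:,1]*q>0].mean(0).round(1) for q in(-1,1)])
m=(abs(S[:,0])<75)&(abs(S[:,2]+95)<9)&(abs(S[:,1])<100); p=S[m]; print("rim",len(p),cv2.minAreaRect(p[:,:2].astype(np.float32)),np.linalg.lstsq(np.c_[p[:,:2],np.ones(len(p))],p[:,2],rcond=None)[0].round(3))
a=cv2.resize(im[120:340,0:280],None,fx=2,fy=2,interpolation=cv2.INTER_CUBIC)
im,d,c=snap('wrist'); b=cv2.resize(im,None,fx=.75,fy=.75) 
im,_,_=snap('scene'); b=im[200:480,280:560]; b=cv2.resize(b,(240,240))
cv2.imwrite('pics/f.png',np.hstack([a,cv2.copyMakeBorder(b,0,200,0,0,0)])[...,::-1])
E
```

```text
time: 22.65
ee_pos: [0.5293, 0.2023, 0.3257]
tool_rot: [0.461, 1.772, -1.587]
force: [0.8, 0.2, 0.4]
gripper_width: 0.366
t 22.65 tcp [529.3 202.3 325.7] yaw -1.305 lean 0.775 Xz -0.7 F [0.8 0.2 0.4] w 34.0 q [ 0.09 -0.19  2.01  0.24  0.56  2.81]
rackrel [-85.9  -1.5  79.7]
time: 23.45
ee_pos: [0.4514, 0.1814, 0.4076]
tool_rot: [0.468, 1.764, -1.585]
force: [-0.2, 0.5, 0.1]
gripper_width: 0.366
t 23.45 tcp [451.4 181.4 407.6] yaw -1.303 lean 0.783 Xz -0.705 F [-0.2  0.5  0.1] w 34.1 q [ 0.02 -0.42  1.96  0.22  0.84  2.82]
rackrel [-166.6   -1.   161.6]
bar ends 115 [array([  1.4, -63.5,   3.9]), array([ 1. , 64.2,  2.4])]
rim 497 ((3.4691123962402344, -2.67449951171875), (110.45829772949219, 173.4056854248047), 0.36731451749801636) [ 1.4000e-02  2.0000e-03 -9.6705e+01]
```

View pics/f.png

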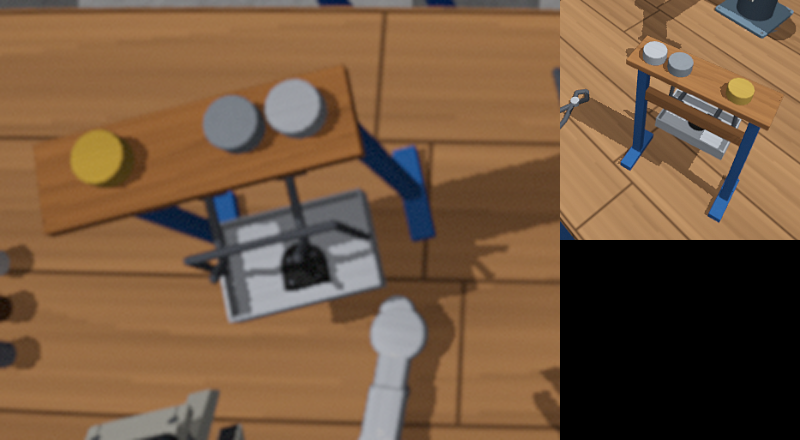

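The tray hangs level on both prongs with the heel in it. The gripper is well clear, and both bar ends sit at seat height.

```bash
python3 -c "
from h import *
print(close_job())"
```

```text
the job is handed in; nothing more can be done
None
```

The tray is hanging by its handle on both prongs of the blue rack's twin hook, with the heel lying flat inside it. I handed the job in at about 23.5 s of the 64 s allowed.

I laid the heel in the tray while the tray still stood on the planks. Then I gripped the handle bar with the gripper leaning back about 45°, lifted the tray over the prong tips, lowered it until the prongs took its weight, let go and backed away.

**Last checks:**
- **Hang:** both ends of the bar measured within about 1.5 mm of the seat front to back, and within a few millimetres in height. The rim slope was under 1°.
- **Heel:** it was visible in the tray in the final top and scene pictures.
- **Robot:** it touched nothing at hand-in. The tool was about 230 mm from the bar, and the force reading was at noise level.
- **Mallet, pincers and last head:** the arm never went near them on purpose. The last head and pincers appear where they were in the final view, but the mallet was outside that crop and I did not recheck it.

**Disagreement:** when the gripper opened, the tool dropped about 3 mm, because the last downward commands had slightly preloaded it on the hook. The bar did not move noticeably. No check failed.

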